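# Weigh a bearing bracket on the spring scale

## Task

Hang the blue bearing bracket by its eye on the orange hook of the spring scale, lowering it gently until the scale has taken up its whole weight: neither drop it or let go early, so that the scale jerks, nor push down on the hook. Then let go, wait until it hangs still, and only then press the red hold button on the yellow readout fully down and release it, leaving the bracket hanging and everything else on the table where it is.

Things in the scene. Friction and masses are not known exactly. Their poses are not given: they have to be found in the camera images.
- bracket_tab (a point): Middle of the solid upper tab of the loose blue bracket (0.13 to 0.77 kg), 106 mm over its underside. The bracket stands on a foot 60 x 60 x 14 mm; from its middle rises an eye plate 8 mm thick (along x), 30 mm wide (along y), top at 122 mm, tab from 90 to 122 mm. z up, x through the eye. Grip the tab from above across the 30 mm. The same after a half turn.
- bracket_eye (a point): Middle of the upper edge of the bracket's eye, the edge that is to rest on the hook. The eye is a rectangular hole through the plate along x, 18 mm wide (y), 28 mm high, from 62 to 90 mm over the underside; this point is at 90 mm, 16 mm below bracket_tab. A dark round boss, 28 mm across, is below it. Axes as bracket_tab.
- hook_seat (a point): Orange hook, sinking with the scale. Origin on top of its level arm (7 mm round bar) in the middle of the seat; x along the arm towards the column, z up. The free end, x = -16 to -9 mm, turns up 10 mm above the arm's top; a steel collar 20 mm across starts at x = +9 mm; the eye's edge sits between them. Thread the eye over the free end along +x, then lower.
- hook (a joint): How far the scale's spring has sunk under load (m), 0 empty, 0.12 end of travel; 75 N/m, lightly damped, so that it bobs when loaded suddenly. The scale is made for loads of up to 9 N and for speeds of its hook of up to 120 mm/s; when the load is let go of it should already be carrying it, so that it bobs no faster than 60 mm/s.
- hold_top (a point): Middle of the top of the red round hold button (28 mm across) on the flat yellow readout unit (130 x 85 x 26 mm); it is pressed straight down.
- hold (a joint): How far the hold button is pressed (m): 0 up, 0.006 fully down, which takes 5 N; it springs back.
- gearmotor: Bystander: loose steel gear motor, 37 mm across and 72 mm tall, standing on a 50 mm square flange; origin under its middle.
- wire_stripper: Bystander: wire stripper with blue handles, 170 mm long, lying on the table; origin near its middle on the table, x towards its jaws.
- screwdriver: Bystander: screwdriver with a red handle lying on the table.
- mouse: Bystander: red and black computer mouse, 100 mm long.
- stand: The scale's fixed stand; origin on the table under the column, 130 mm beyond the hook's seat (x away from the seat). Base plate 220 x 140 x 18 mm, reaching 130 mm towards the hook; column with white graduated face and yellow head, 330 mm tall; nothing stands over the hook within 95 mm of the seat. Unloaded, the top of the hook's arm is 235 mm above the table.

How it is judged (in metres and radians):
On the way, in this order (a step that is already met when the one before it is completed fails the run):
1. the bracket is lifted clear of the table (height (world z) of bracket_tab above 0.14 m), for 0.1 s.
2. the bracket hangs by its eye in the seat of the hook, let go of and still (contact force between the fingers and bracket below 0.1 N and contact force between hook and bracket above 1 N and distance between bracket_eye and hook_seat below 0.01 m and linear speed of bracket below 0.02 m/s and velocity of joint hook between -0.012 and 0.012 m/s), for 0.4 s.
3. the hold button is pressed fully down while the bracket hangs still (value of joint hold above 0.0045 m), for 0.05 s.
At the end, for the whole second after the job is handed in: The bracket hangs at rest (under 0.03 m/s) by its eye in the hook's seat, the eye's upper edge within 10 mm of the middle of the seat and the bracket within 0.2 rad of upright; the hold button is up again (contact force between hook and bracket above 1 N and distance between bracket_eye and hook_seat below 0.01 m and angle between bracket_eye's own z axis and vertical below 0.2 rad and linear speed of bracket below 0.03 m/s and value of joint hold below 0.0015 m); the robot touches nothing.
It fails at once if the hook is pushed, struck or loaded with more than 9 N, by the bracket or by the robot (contact force between hook and bracket above 9 N or contact force between any of the arm, the fingers and hook above 9 N).
It fails at once if the scale jerks: its hook moves faster than 0.12 m/s (velocity of joint hook above 0.12 m/s or velocity of joint hook below -0.12 m/s).
It fails at once if the bracket is let go of before the scale carries it (or while pushed down): its hook bobs faster than 0.06 m/s with the fingers off the bracket (contact force between the fingers and bracket below 0.1 N and (velocity of joint hook above 0.06 m/s or velocity of joint hook below -0.06 m/s)).
It fails at once if the hold button is pressed while the bracket is not hanging still, let go of, on the hook (value of joint hold above 0.003 m and (contact force between hook and bracket below 0.8 N or contact force between the fingers and bracket above 0.1 N or linear speed of bracket above 0.04 m/s or velocity of joint hook above 0.025 m/s or velocity of joint hook below -0.025 m/s)).
It fails at once if another thing on the table is moved by more than 20 mm (distance of any of gearmotor, wire_stripper, screwdriver, mouse from where it was at the start of the episode above 0.02 m).
It also fails if it takes over 64 s, if anything falls off the work surface, if the arm or the gripper's body presses on something with over 40 N, if the wrist force passes 120 N, or if a joint passes its speed limit or range.

## Robot

A 6-joint arm with a two-finger parallel gripper is mounted at the origin on the work surface. World frame = base frame: x ahead of the robot, y to its left, z up, the work surface at z = 0. Lengths are in m, angles in degrees, forces in N, time in s.
With the tool pointing down it reaches from about 0.25 to 0.725 m from the base axis. Payload 9.7 kg.
Tool frame: the origin (TCP) lies on the centre line of the jaws, within the pads' length; the fingertips stand bot.nose_length ahead of it and the grasp point (between the pads) lies 11 mm behind it (bot.nose_length is the distance from the TCP to the fingertips, in m); z points along the fingers, y is the line along which they close (so a half turn about z gives the same grasp; the last joint's range is limited). The gripper opens to 85 mm and grips with 20 to 120 N. Pads are 22 mm wide; open, the fingers measure 114 mm over their backs; the gripper's body (76 mm by 85 mm) begins 54 mm behind the grasp point. The pads swing forward as they close: fully open they stand 13 mm farther back than shut.
Start: joints at [-69.672, 4.979, 10.078, 95.1, 0, 90], TCP at [0.191, -0.516, 0.239] pointing down, gripper open.
Joint ranges: [-179.16, 179.16], [-48.56, 103.87], [-65.8, 70.77], [-126.05, 130.52], [-82.76, 87.17], [-180, 180]. Speed limits (degrees/s): [127.2, 127.2, 147.25, 180, 180, 180].

## Interface

Orientations are given as [roll, pitch, yaw] about the fixed x, y, z axes, in that order (R = Rz(yaw) Ry(pitch) Rx(roll)).
In Python, from workcell import bot gives the robot as it stands. The module is installed in compiled form; this text tells all that it offers.
- The arm moves only by the shell command python3 -m inch 'ROWS' [OPENING] [FORCE]. ROWS is JSON, a list of rows, each a list of 4 numbers: the shift along the world's x, y, z in cm, then the turn about the world's z in degrees. A call has exactly 8 rows; each row is the pose to reach, as a shift and turn from the pose commanded when the call began; what a row does not reach only later rows make up. A row lasts 1/8 s, in which the tool goes at most 62.5 mm and 10.7 degrees, less where a joint would pass 70% of its speed; a pose out of reach is approached as far as the arm can. A call with a gripper value outside its range is refused whole. OPENING is the finger opening in cm, from 0 to 8.54, set as the call begins (- or left out, the last holds). The fingers move at their own pace and stop on an object; FORCE is the grip in N (left out, the last holds). Time passes only in rows, so rows that repeat a pose let the fingers close, or fill a call up. It gives the time, the measured TCP pose, the force, the opening and the grip force at its end, in the units of the state.
- bot.get_obs(): the state, without advancing time (a new reading comes with each control period).
- bot.camera(name): name is "scene" or "top" or "wrist"; returns a dict with "img" (400x640x3 uint8, red, green, blue), "fovy" (degrees; the focal length in pixels is half the picture's height over the tangent of half this angle, whatever the lens; pixels are square), "cx", "cy" (the principal point, pixels), "R" (3x3) and "t" (3): a world point X has camera coordinates R X + t; the wrist camera has in their place "mount" (4x4, takes a point from camera to tool coordinates, whose origin is the TCP and whose axes are the flange's). Camera axes: x right, y down, z forward; pixel columns grow to the right and rows downward; lengths in m; the calibration is good to about 2 mm. The wrist camera is an equidistant fisheye: a pixel r from the principal point sees the ray r / f radians off the axis. A picture is of the moment at which its call begins: read the wrist's pose just before it. There is no depth.
- bot.job_done(): hands the job in; it is judged then, once.
Trained networks look in a picture, given as the dict that the camera call returned (one of the last four; its "shot" number tells which), for a name from the list of things; names that differ only in an ending like _2 or _b are one class to them, and where a whole thing is asked for, a point or a joint stands for the part that bears it (a point fixed in the world has none). Each returns a list of dicts, best first, with "score" (0 to 1); they miss things now and then, are a little off and sometimes report something else, mostly with a low value. They report only what shows in the picture. A call takes as long as a camera call.
- bot.find_in(thing, picture): "point" ([column, row] in pixels, amid what is visible of it).
- bot.landmark_of(thing, picture): "point" ([column, row] in pixels: a listed point, or the origin of a listed thing).
The state is a dict: "time": time; "q": joint angles; "qd": joint speeds; "joint_efforts": joint torques, N m; "ee_pos": TCP position; "tcp_rot": TCP orientation; "wrist_force": force on the tool from outside, world axes, zero at the start; "torque": the same for the moment, N m; "opening": finger opening in m; "grasp_force": force on a finger pad.
Only numpy, scipy, OpenCV 4.12 (cv2) and the standard library are available. Lean on these libraries where they do the work, as an engineer would, in place of code of your own. Each camera call takes 0.05 s, during which the arm holds its last target. There are 200 camera calls.

## Working session

There is one attempt and no reset: what is moved stays moved. The work goes in short steps, Python scripts to look and compute and a shell command to move; the robot and the scene stay as the last step left them, time stands still between calls to the robot, and variables do not carry over. Pictures are saved under pics/ and viewed, at most 11 in all, crops included, and the job is handed in when it is done.

```bash
mkdir -p pics; cat > h.py <<'E'
import numpy as np, cv2
from workcell import bot
from scipy.optimize import least_squares
def ray(c,px):
    f=200/np.tan(np.radians(c['fovy'])/2)
    d=np.array([(px[0]-c['cx'])/f,(px[1]-c['cy'])/f,1.])
    R=np.array(c['R']);t=np.array(c['t'])
    return -R.T@t, R.T@d/np.linalg.norm(d)
def onz(c,px,z):
    o,d=ray(c,px); return o+d*(z-o[2])/d[2]
def proj(c,X):
    f=200/np.tan(np.radians(c['fovy'])/2)
    p=np.array(c['R'])@X+np.array(c['t']); return np.array([c['cx']+f*p[0]/p[2],c['cy']+f*p[1]/p[2]])
def tri(rs):
    A=sum(np.eye(3)-np.outer(d,d) for o,d in rs);b=sum((np.eye(3)-np.outer(d,d))@o for o,d in rs)
    X=np.linalg.solve(A,b); return X,[np.linalg.norm(np.cross(X-o,d)) for o,d in rs]
def save(c,n): cv2.imwrite('pics/'+n+'.png',np.ascontiguousarray(c['img'][...,::-1]))
E
python3 - <<'E'
from h import *
np.set_printoptions(precision=4,suppress=True)
s=bot.camera('scene');t=bot.camera('top')
save(s,'s0');save(t,'t0')
print(bot.nose_length,bot.get_obs()['tcp_rot'])
for c in(s,t): print(c['fovy'],ray(c,(c['cx'],c['cy'])))
for n in 'bracket_tab bracket_eye hook_seat hold_top gearmotor wire_stripper screwdriver mouse stand'.split():
    a=[bot.landmark_of(n,c) for c in(s,t)]
    print(n,[[(np.round(k['point'],1),round(k['score'],2)) for k in x[:2]] for x in a])
    if a[0] and a[1]: print('   ',*tri([ray(c,x[0]['point']) for c,x in zip((s,t),a)]))
E
```

```text
0.008 [-179.9319    0.0007   20.3297]
57.01125354521649 (array([0.9802, 0.2602, 0.8819]), array([-0.4602, -0.3292, -0.8245]))
48.96755141291201 (array([ 0.4521, -0.044 ,  1.2502]), array([ 0.1014, -0.011 , -0.9948]))
bracket_tab [[(array([224.9, 157. ]), 0.72)], [(array([414.5, 196.3]), 0.81)]]
    [ 0.5925 -0.3222  0.1118] [np.float64(0.002936067420849381), np.float64(0.00293606742084928)]
bracket_eye [[], [(array([414.6, 197.2]), 0.72)]]
hook_seat [[(array([315.8, 189.7]), 0.62)], [(array([295.8, 182.9]), 0.83), (array([379.4, 158.6]), 0.61)]]
    [ 0.6038 -0.0118  0.2317] [np.float64(0.0008821418156960551), np.float64(0.0008821418156958777)]
hold_top [[(array([452.6, 271.6]), 0.54)], [(array([175.7, 231.2]), 0.58)]]
    [0.4942 0.3206 0.0454] [np.float64(0.001666644783881545), np.float64(0.0016666447838815537)]
gearmotor [[(array([275.8, 172.3]), 0.76)], [(array([383.8, 241.7]), 0.62)]]
    [ 0.473  -0.2621 -0.0305] [np.float64(0.0011868954750289097), np.float64(0.001186895475028987)]
wire_stripper [[(array([376.8, 203.7]), 0.74)], [(array([266.6, 269. ]), 0.83)]]
    [ 0.3962  0.0671 -0.006 ] [np.float64(0.007436631032007979), np.float64(0.007436631032007974)]
screwdriver [[(array([206.3, 157.7]), 0.61)], [(array([455. , 213.4]), 0.87)]]
    [ 0.5604 -0.4743 -0.028 ] [np.float64(0.0027190904210621088), np.float64(0.0027190904210620723)]
mouse [[(array([221. , 220.9]), 0.55), (array([318.3, 188.7]), 0.54)], [(array([383.7, 160.5]), 0.88)]]
    [ 0.7092 -0.2601 -0.0083] [np.float64(0.00011320801951796395), np.float64(0.00011320801951816195)]
stand [[(array([282.2, 275.8]), 0.8), (array([227.6, 160.3]), 0.63)], [(array([300.6, 149.9]), 0.77)]]
    [ 0.7353 -0.0175 -0.0001] [np.float64(0.0004050347822502852), np.float64(0.00040503478225024486)]
```

View pics/s0.png

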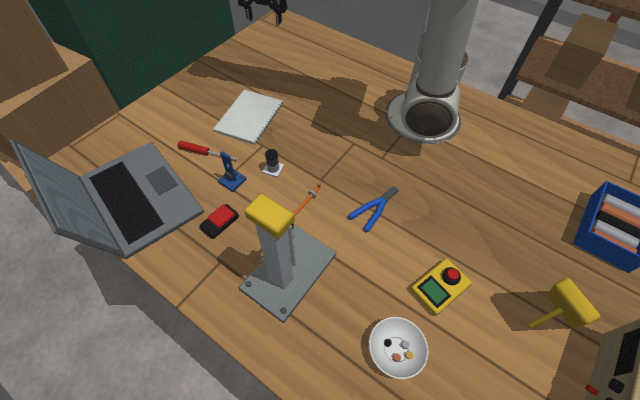

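View pics/t0.png

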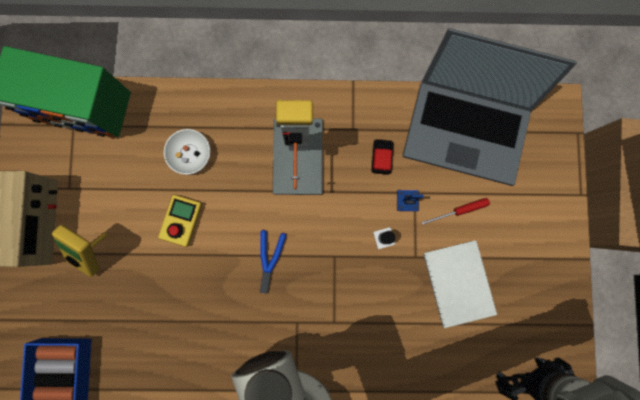

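```bash
python3 - <<'E'
import cv2,numpy as np
s=cv2.imread('pics/s0.png');t=cv2.imread('pics/t0.png')
def crop(i,x,y,w=60,h=44): return cv2.resize(i[y-h//2:y+h//2,x-w//2:x+w//2],(400,293),interpolation=cv2.INTER_CUBIC)
cv2.imwrite('pics/m0.png',np.vstack([np.hstack([crop(s,230,170),crop(t,410,200)]),np.hstack([crop(s,305,200),crop(t,298,175)])]))
E
```

```text
(no output)
```

View pics/m0.png

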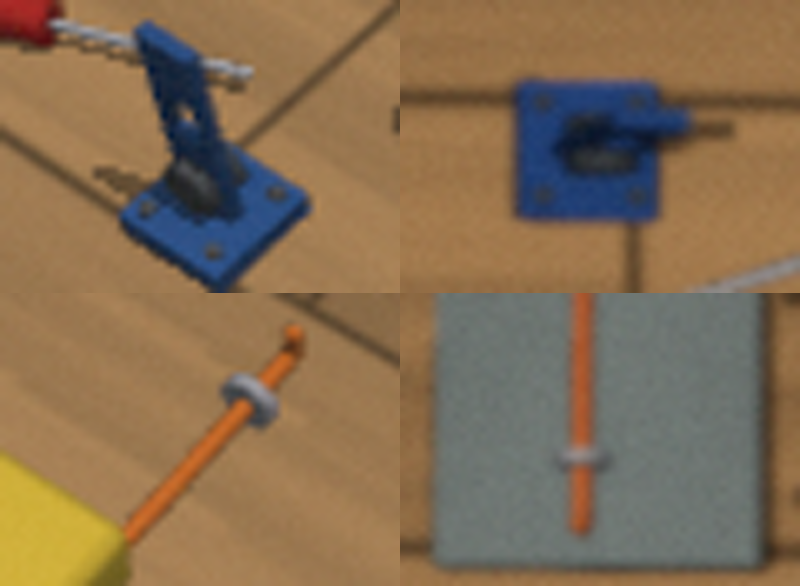

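```bash
python3 - <<'E'
from h import *
np.set_printoptions(precision=4,suppress=True)
s=bot.camera('scene');t=bot.camera('top')
T=lambda x,y,cx,cy:(cx-30+x/6.667-.5+.08,cy-22+y/6.667-.5+.08)
for n,x,y in [('TL',116,80),('TR',258,82),('BL',115,218),('BR',258,220)]: print('foot',n,onz(t,T(x,y,410,200),.014))
for n,x,y in [('L',122,213),('B',222,278),('R',310,203)]: print('footS',n,onz(s,T(x,y,230,170),.014))
print('tabtop S',onz(s,T(147,22,230,170),.122),onz(s,T(205,52,230,170),.122))
print('tabtop T right',onz(t,T(290,117,410,200),.122))
c=onz(t,T(182,164,298,175),.2315);e=onz(t,T(181,240,298,175),.24);b=onz(t,T(184,0,298,175),.2315)
print('hook',c,e,b,'yaw',np.degrees(np.arctan2(b[1]-c[1],b[0]-c[0])))
print('S collar',onz(s,T(250,107,305,200),.2315),'tip',onz(s,T(293,40,305,200),.243))
for n in('hold_top','bracket_tab','hook_seat'):
  for c in(s,t):
    for k in bot.landmark_of(n,c)[:1]: print(n,onz(c,k['point'],dict(hold_top=.034,bracket_tab=.106,hook_seat=.235)[n]))
print(bot.get_obs()['wrist_force'])
E
```

```text
foot TL [ 0.6212 -0.2938  0.014 ]
foot TR [ 0.621  -0.3546  0.014 ]
foot BL [ 0.562  -0.2929  0.014 ]
foot BR [ 0.5619 -0.3538  0.014 ]
footS L [ 0.6199 -0.3546  0.014 ]
footS B [ 0.6193 -0.2948  0.014 ]
footS R [ 0.5662 -0.292   0.014 ]
tabtop S [ 0.5886 -0.3398  0.122 ] [ 0.5861 -0.3096  0.122 ]
tabtop T right [ 0.5927 -0.3398  0.122 ]
hook [ 0.6178 -0.0102  0.2315] [ 0.5897 -0.0105  0.24  ] [ 0.6764 -0.01    0.2315] yaw 0.1757473737730675
S collar [ 0.6164 -0.0113  0.2315] tip [ 0.5933 -0.0112  0.243 ]
hold_top [0.4808 0.3311 0.034 ]
hold_top [0.5004 0.3215 0.034 ]
bracket_tab [ 0.5823 -0.3329  0.106 ]
bracket_tab [ 0.5799 -0.3164  0.106 ]
hook_seat [ 0.6076 -0.0052  0.235 ]
hook_seat [ 0.6066 -0.013   0.235 ]
[-0.605   0.2593  0.8503]
```

```bash
python3 -m inch '[[5,2.4,0,-3],[10,4.8,0,-6],[15,7.2,0,-9],[20,9.6,0,-12],[25,12,0,-15],[30,14.4,0,-18],[35,16.8,0,-20.3],[40,19.2,0,-20.3]]' 6 60; python3 -m inch '[[0,0,0,0],[0,0,0,0],[0,0,0,0],[0,0,0,0],[0,0,0,0],[0,0,0,0],[0,0,0,0],[0,0,0,0]]'
python3 - <<'E'
from h import *
o=bot.get_obs();c=bot.camera('wrist');save(c,'w0');print(o['ee_pos'],o['tcp_rot'],c['mount'],c['fovy'],c['cx'],c['cy'])
for n in('bracket_tab','bracket_eye'):
  for k in bot.landmark_of(n,c)[:2]: print(n,k)
E
```

```text
time: 2.4
ee_pos: [0.5926, -0.3227, 0.2393]
tcp_rot: [180.0, -0.0, -0.0]
wrist_force: [-0.3, -0.4, 0.8]
opening: 0.06
grasp_force: 0.0
time: 3.4
ee_pos: [0.5911, -0.3237, 0.2393]
tcp_rot: [-180.0, 0.0, 0.0]
wrist_force: [0.3, 0.6, -0.1]
opening: 0.06
grasp_force: 0.0
[ 0.59109095 -0.32372826  0.23925277] [-1.79999332e+02  8.58593783e-04  3.17074688e-02] [[ 1.39556634e-04 -9.49122444e-01 -3.14907235e-01  8.05722187e-02]
 [ 9.99999080e-01 -2.92490400e-04  1.32472571e-03  2.21738405e-05]
 [-1.34943424e-03 -3.14907130e-01  9.49121530e-01 -1.34628675e-01]
 [ 0.00000000e+00  0.00000000e+00  0.00000000e+00  1.00000000e+00]] 65.70646984690485 322.1784624418782 198.67200153333872
bracket_tab {'point': [322.5, 191.5], 'score': 0.76}
bracket_eye {'point': [324.6, 182.6], 'score': 0.86}
```

View pics/w0.png

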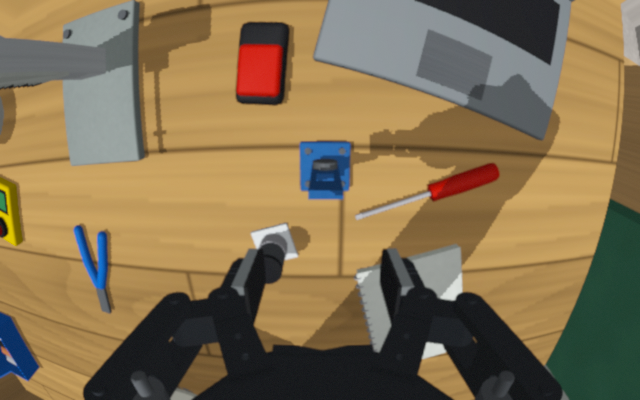

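```bash
cat >> h.py <<'E'
from scipy.spatial.transform import Rotation as Ro
def wray(c,o,px):
    f=200/np.radians(c['fovy']/2) if 0 else 200/np.tan(np.radians(c['fovy'])/2)
    v=np.array([px[0]-c['cx'],px[1]-c['cy']]);r=np.linalg.norm(v);a=r/f
    d=np.array([*(np.sin(a)*v/r),np.cos(a)]);M=np.array(c['mount'])
    R=Ro.from_euler('xyz',o['tcp_rot'],degrees=True).as_matrix()
    return R@M[:3,3]+np.array(o['ee_pos']), R@M[:3,:3]@d
def wz(c,o,px,z):
    p,d=wray(c,o,px); return p+d*(z-p[2])/d[2]
E
python3 - <<'E'
from h import *
o=bot.get_obs();c=bot.camera('wrist')
print('tab',wz(c,o,[322.5,191.5],.106),'eye',wz(c,o,[324.6,182.6],.09),'tabtop edges',wz(c,o,[307.5,196.5],.122),wz(c,o,[343.5,196.5],.122),'foot',[wz(c,o,p,.014) for p in([300,142],[352,142])])
E
```

```text
tab [ 0.58963712 -0.32438945  0.106     ] eye [ 0.59358369 -0.32641752  0.09      ] tabtop edges [ 0.59006615 -0.31152152  0.122     ] [ 0.59007708 -0.34233397  0.122     ] foot [array([ 0.62202045, -0.29828557,  0.014     ]), array([ 0.62214615, -0.35908729,  0.014     ])]
```

```bash
python3 -m inch '[[0,-0.15,-2,0],[0,-0.15,-4,0],[0,-0.15,-6,0],[0,-0.15,-8,0],[0,-0.15,-10,0],[0,-0.15,-12,0],[0,-0.15,-13.5,0],[0,-0.15,-14.1,0]]'; python3 -m inch '[[0,0,0,0],[0,0,0,0],[0,0,0,0],[0,0,0,0],[0,0,0,0],[0,0,0,0],[0,0,0,0],[0,0,0,0]]' 1.5 60; python3 -m inch '[[0,0,0,0],[0,0,0,0],[0,0,0,0],[0,0,0,0],[0,0,0,0],[0,0,0,0],[0,0,0,0],[0,0,0,0]]'
```

```text
time: 4.6
ee_pos: [0.5908, -0.3251, 0.0973]
tcp_rot: [-180.0, 0.1, 0.0]
wrist_force: [0.4, 0.2, 0.3]
opening: 0.0599
grasp_force: 0.0
time: 5.6
ee_pos: [0.5915, -0.3257, 0.0992]
tcp_rot: [179.9, -0.1, 0.0]
wrist_force: [0.5, -2.9, 4.6]
opening: 0.0288
grasp_force: 60.5
time: 6.6
ee_pos: [0.5915, -0.3257, 0.0993]
tcp_rot: [179.9, -0.1, 0.0]
wrist_force: [0.7, -3.1, 5.4]
opening: 0.0287
grasp_force: 60.5
```

```bash
python3 -m inch '[[0,0,0.5,0],[0,0,2,0],[0,0,4,0],[0,0,7,0],[0,0,10,0],[0,0,13,0],[0,0,15,0],[0,0,16.1,0]]'; python3 -m inch '[[0,0,0,0],[0,0,0,0],[0,0,0,0],[0,0,0,0],[0,0,0,0],[0,0,0,0],[0,0,0,0],[0,0,0,0]]'; python3 - <<'E'
from h import *
f=[]
for i in range(4):
  o=bot.get_obs();c=bot.camera('wrist');f.append(o['wrist_force'])
save(c,'w1');print(np.mean(f,0),np.std(f,0))
for n in('bracket_tab','bracket_eye'):
  for k in bot.landmark_of(n,c)[:2]: print(n,k)
E
```

```text
time: 7.6
ee_pos: [0.5911, -0.3251, 0.2608]
tcp_rot: [180.0, -0.1, 0.0]
wrist_force: [0.7, -0.4, -5.0]
opening: 0.0285
grasp_force: 59.9
time: 8.6
ee_pos: [0.5911, -0.3252, 0.2593]
tcp_rot: [-180.0, -0.0, 0.0]
wrist_force: [1.6, -0.9, -5.3]
opening: 0.0286
grasp_force: 59.8
[ 0.54170589 -0.18766604 -4.73161061] [0.6827284 0.595377  0.3672856]
bracket_tab {'point': [322.6, 274.4], 'score': 0.85}
bracket_eye {'point': [321.5, 257.8], 'score': 0.65}
```

View pics/w1.png

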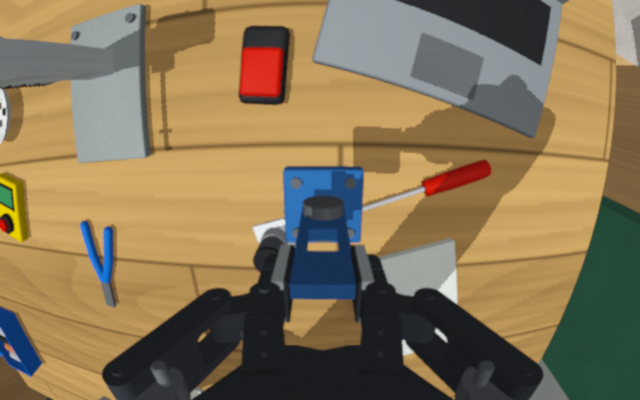

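```bash
python3 -m inch '[[-1,1,0,0],[-2.5,4,0,0],[-4,8,0,0],[-4.6,13,0,0],[-4.6,18,0,0],[-4.6,23,0,0],[-4.6,27,0,0],[-4.6,29.5,0,0]]'; python3 -m inch '[[0,1,0,0],[0,1.7,0,0],[0,1.95,0,0],[0,1.95,0,0],[0,1.95,0,0],[0,1.95,0,0],[0,1.95,0,0],[0,1.95,0,0]]'; python3 - <<'E'
from h import *
np.set_printoptions(precision=4,suppress=True)
o=bot.get_obs();c=bot.camera('wrist');save(c,'w2');t=bot.camera('top');s=bot.camera('scene')
print(o['ee_pos'],o['tcp_rot'])
for n,z in(('bracket_eye',o['ee_pos'][2]-.0093),('hook_seat',.235)):
  for k in bot.landmark_of(n,c)[:2]: print(n,k,wz(c,o,k['point'],z))
  for q in (t,s):
    for k in bot.landmark_of(n,q)[:1]: print(n,k,onz(q,k['point'],z))
E
```

```text
time: 9.9
ee_pos: [0.5449, -0.0284, 0.2596]
tcp_rot: [-180.0, -0.0, 0.1]
wrist_force: [-0.5, -0.4, -4.7]
opening: 0.0291
grasp_force: 60.3
time: 10.9
ee_pos: [0.5451, -0.0108, 0.2593]
tcp_rot: [-180.0, 0.0, 0.0]
wrist_force: [-1.5, -0.3, -4.2]
opening: 0.0285
grasp_force: 60.3
[ 0.5451 -0.0108  0.2593] [-179.9998    0.0019    0.0232]
bracket_eye {'point': [322.1, 258.1], 'score': 0.82} [ 0.5447 -0.011   0.25  ]
bracket_eye {'point': [331.9, 165.5], 'score': 0.57} [ 0.5397 -0.0138  0.25  ]
hook_seat {'point': [325.1, 140.0], 'score': 0.66} [ 0.6047 -0.0125  0.235 ]
hook_seat {'point': [318.6, 190.9], 'score': 0.7} [ 0.6042 -0.0029  0.235 ]
```

View pics/w2.png

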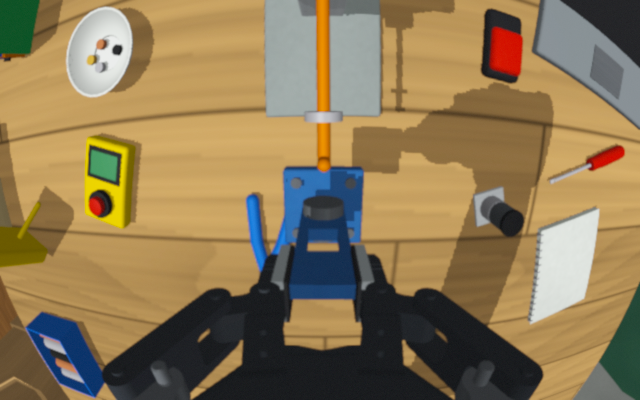

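```bash
python3 -m inch '[[0.5,-0.05,0.05,0],[1.5,-0.05,0.05,0],[2.5,-0.05,0.05,0],[3.5,-0.05,0.05,0],[4.5,-0.05,0.05,0],[5.3,-0.05,0.05,0],[5.8,-0.05,0.05,0],[6.05,-0.05,0.05,0]]'; python3 - <<'E'
from h import *
np.set_printoptions(precision=4,suppress=True)
f=[]
for i in range(6):
  o=bot.get_obs();c=bot.camera('wrist');f.append(o['wrist_force'])
t=bot.camera('top');s=bot.camera('scene');print(np.mean(f,0))
w=c['img'][100:280,230:410];a=t['img'][155:205,270:320];b=s['img'][160:210,285:335]
im=np.hstack([cv2.resize(x,(540,540),interpolation=cv2.INTER_CUBIC)[:, :] if i==0 else cv2.resize(x,(250,540),interpolation=cv2.INTER_CUBIC) for i,x in enumerate((w,b))])
cv2.imwrite('pics/m3.png',np.ascontiguousarray(im[...,::-1]))
print(o['ee_pos'])
E
```

```text
time: 12.35
ee_pos: [0.6058, -0.0112, 0.2597]
tcp_rot: [180.0, 0.0, 0.0]
wrist_force: [0.1, 0.1, -3.6]
opening: 0.0289
grasp_force: 60.3
[ 0.1706  0.1167 -4.6213]
[ 0.6054 -0.0112  0.2599]
```

View pics/m3.png

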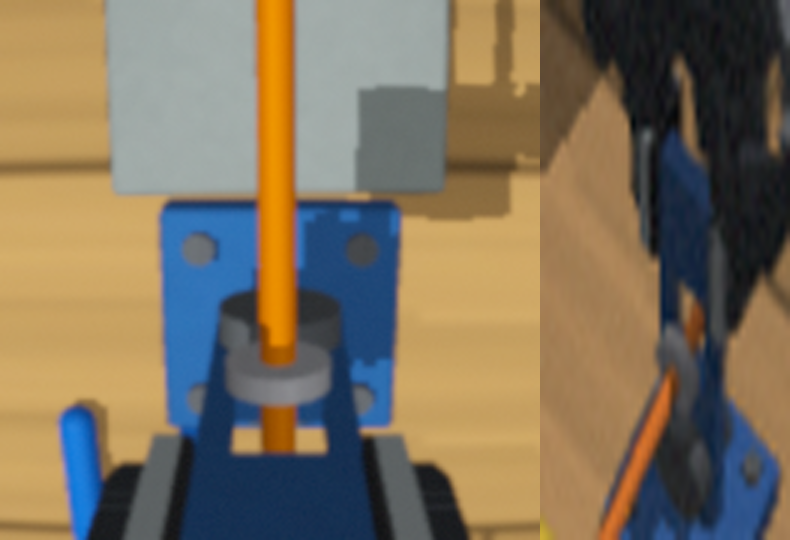

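```bash
cat > f.py <<'E'
from h import *
import sys
f=[];p=[]
for i in range(int(sys.argv[1])):
  bot.camera('wrist');o=bot.get_obs();f.append(o['wrist_force']);p.append(o['ee_pos'])
print('F',np.round(np.mean(f,0),3),'std',np.round(np.std(f,0),2),'p',np.round(np.mean(p,0),4),o['time'],'grip',o['grasp_force'])
E
python3 f.py 20
python3 -m inch '[[0,0,-0.2,0],[0,0,-0.4,0],[0,0,-0.6,0],[0,0,-0.8,0],[0,0,-1.0,0],[0,0,-1.2,0],[0,0,-1.4,0],[0,0,-1.6,0]]'
python3 -m inch '[[0,0,-0.2,0],[0,0,-0.4,0],[0,0,-0.6,0],[0,0,-0.8,0],[0,0,-1.0,0],[0,0,-1.2,0],[0,0,-1.4,0],[0,0,-1.6,0]]'
python3 f.py 16
```

```text
F [-0.075 -0.077 -4.739] std [0.61 0.49 0.56] p [ 0.6055 -0.0112  0.2598] 13.75 grip 60.28560161590576
time: 14.75
ee_pos: [0.6056, -0.0112, 0.2437]
tcp_rot: [-180.0, -0.0, 0.0]
wrist_force: [0.1, -0.5, -4.1]
opening: 0.0288
grasp_force: 60.3
time: 15.75
ee_pos: [0.6056, -0.0112, 0.2277]
tcp_rot: [-180.0, -0.0, 0.0]
wrist_force: [-0.0, 0.4, -3.2]
opening: 0.0288
grasp_force: 60.4
F [ 0.005  0.046 -3.8  ] std [0.55 0.54 0.57] p [ 0.6056 -0.0112  0.2278] 16.55 grip 60.36924362182617
```

```bash

python3 -m inch '[[0,0,-0.2,0],[0,0,-0.5,0],[0,0,-0.8,0],[0,0,-1.1,0],[0,0,-1.4,0],[0,0,-1.7,0],[0,0,-1.9,0],[0,0,-2.0,0]]'
python3 f.py 12
python3 -m inch '[[0,0,-0.2,0],[0,0,-0.5,0],[0,0,-0.8,0],[0,0,-1.1,0],[0,0,-1.4,0],[0,0,-1.7,0],[0,0,-1.9,0],[0,0,-2.0,0]]'
python3 f.py 20
```

```text
time: 17.55
ee_pos: [0.6056, -0.0112, 0.2077]
tcp_rot: [-180.0, -0.0, 0.0]
wrist_force: [0.4, -0.4, -2.5]
opening: 0.0287
grasp_force: 60.5
F [ 0.019 -0.157 -2.328] std [0.56 0.4  0.39] p [ 0.6056 -0.0112  0.2078] 18.15 grip 60.51973342895508
time: 19.15
ee_pos: [0.6056, -0.0112, 0.1877]
tcp_rot: [180.0, -0.0, 0.0]
wrist_force: [-0.4, -0.2, -0.8]
opening: 0.029
grasp_force: 60.7
F [-0.234  0.035 -0.59 ] std [0.48 0.4  0.55] p [ 0.6056 -0.0112  0.1878] 20.15 grip 60.67041993141174
```

```bash

python3 -m inch '[[0,0,-0.15,0],[0,0,-0.3,0],[0,0,-0.45,0],[0,0,-0.6,0],[0,0,-0.7,0],[0,0,-0.8,0],[0,0,-0.8,0],[0,0,-0.8,0]]'
python3 f.py 24
```

```text
time: 21.15
ee_pos: [0.6056, -0.0112, 0.1798]
tcp_rot: [-180.0, -0.0, 0.0]
wrist_force: [-0.1, 1.3, -0.4]
opening: 0.0288
grasp_force: 60.7
F [-0.038 -0.094 -0.013] std [0.38 0.58 0.53] p [ 0.6056 -0.0112  0.1798] 22.35 grip 60.732643604278564
```

```bash

python3 -m inch '[[0,0,0,0],[0,0,0,0],[0,0,0,0],[0,0,0,0],[0,0,0,0],[0,0,0,0],[0,0,0,0],[0,0,0,0]]' - 20
python3 f.py 12
```

```text
time: 23.35
ee_pos: [0.6056, -0.0113, 0.1798]
tcp_rot: [180.0, -0.0, 0.0]
wrist_force: [0.4, 0.1, -0.7]
opening: 0.0288
grasp_force: 60.7
F [ 0.12  -0.118 -0.149] std [0.4  0.48 0.45] p [ 0.6056 -0.0112  0.1798] 23.95 grip 60.7320499420166
```

```bash

python3 -m inch '[[0,0,0,0],[0,0,0,0],[0,0,0,0],[0,0,0,0],[0,0,0,0],[0,0,0,0],[0,0,0,0],[0,0,0,0]]' 4.5 20
python3 - <<'E'
from h import *
o=bot.get_obs();c=bot.camera('wrist');s=bot.camera('scene')
w=c['img'][100:300,220:420];b=s['img'][170:270,250:350]
im=np.hstack([cv2.resize(x,(400,400),interpolation=cv2.INTER_CUBIC) for x in(w,b)])
cv2.imwrite('pics/m4.png',np.ascontiguousarray(im[...,::-1]))
E
```

```text
time: 24.95
ee_pos: [0.6055, -0.0113, 0.1798]
tcp_rot: [180.0, 0.0, 0.0]
wrist_force: [-0.4, 0.2, 0.3]
opening: 0.045
grasp_force: 0.0
```

View pics/m4.png

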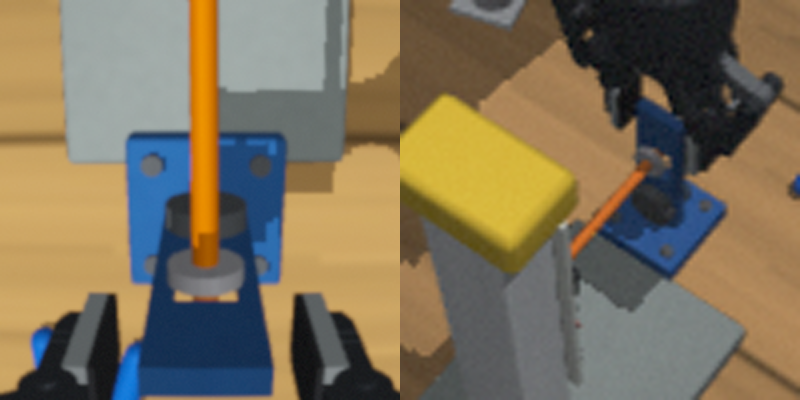

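```bash

python3 -m inch '[[0,0,0.5,0],[0,0,1.5,0],[0,0,3,0],[0,0,5,0],[0,0,7.5,0],[0,0,10,0],[0,0,12,0],[0,0,13,0]]'
python3 -m inch '[[-2,2,0,0],[-5,6,0,0],[-8,11,0,0],[-10,16,0,0],[-11,21,0,0],[-11,26,0,0],[-11,30,-3,0],[-11,32,-6,0]]' 0
python3 -m inch '[[-1,0.5,-2,0],[-2,0.5,-3,0],[-3,0.5,-4,0],[-3,0.5,-4,0],[-3,0.5,-4,0],[-3,0.5,-4,0],[-3,0.5,-4,0],[-3,0.5,-4,0]]'
python3 - <<'E'
from h import *
np.set_printoptions(precision=4,suppress=True)
o=bot.get_obs();c=bot.camera('wrist');t=bot.camera('top');s=bot.camera('scene');save(c,'w5')
print(o['ee_pos'])
a=[]
for q in(c,t,s):
  k=bot.landmark_of('hold_top',q)[:1]
  if k: p=k[0]['point'];a.append(wray(q,o,p) if q is c else ray(q,p));print(k,a[-1][0]+a[-1][1]*(.038-a[-1][0][2])/a[-1][1][2])
print(tri(a))
for n,z in(('bracket_eye',.173),('hook_seat',.173)):
  for q in(t,s):
    for k in bot.landmark_of(n,q)[:1]: print(n,k)
E
```

```text
time: 26.05
ee_pos: [0.6058, -0.0112, 0.3119]
tcp_rot: [180.0, -0.1, 0.0]
wrist_force: [0.5, -0.3, -0.2]
opening: 0.0452
grasp_force: 0.0
time: 27.05
ee_pos: [0.516, 0.0581, 0.2882]
tcp_rot: [-177.4, 0.1, 5.1]
wrist_force: [-0.1, 1.2, -0.3]
opening: -0.0
grasp_force: 0.0
time: 28.05
ee_pos: [0.4861, 0.0592, 0.2492]
tcp_rot: [-177.2, 0.1, 5.4]
wrist_force: [0.3, -0.0, -0.9]
opening: -0.0002
grasp_force: 0.0
[0.4861 0.0592 0.2492]
[{'point': [125.6, 149.5], 'score': 0.69}] [0.4908 0.3358 0.038 ]
[{'point': [175.8, 229.9], 'score': 0.67}] [0.4986 0.321  0.038 ]
[{'point': [452.5, 273.2], 'score': 0.55}] [0.4931 0.3242 0.038 ]
(array([0.4974, 0.3215, 0.0508]), [np.float64(0.0045516605197108975), np.float64(0.004223175634518359), np.float64(0.003275301599439239)])
bracket_eye {'point': [294.4, 184.1], 'score': 0.72}
bracket_eye {'point': [317.2, 206.9], 'score': 0.56}
hook_seat {'point': [298.8, 185.4], 'score': 0.82}
hook_seat {'point': [314.9, 207.2], 'score': 0.44}
```

View pics/w5.png

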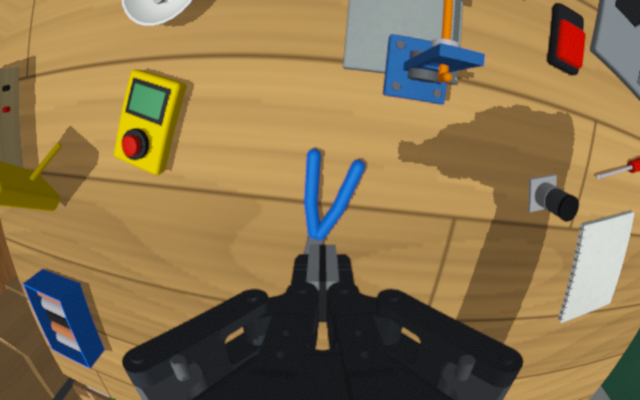

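```bash
python3 -c "
from workcell import bot
print(bot.get_obs()['q'])"
```

```text
[  5.37440104  -2.99676672   3.05758501  96.16858643   2.78789473
 179.94411863]
```

```bash
python3 -m inch '[[0,0,0,8],[0,0,0,16],[0,0,0,24],[0,0,0,32],[0,0,0,40],[0,0,0,45],[0,0,0,45],[0,0,0,45]]'; python3 -m inch '[[0,0,0,0],[0,0,0,0],[0,0,0,0],[0,0,0,0],[0,0,0,0],[0,0,0,0],[0,0,0,0],[0,0,0,0]]'; python3 -c "
from workcell import bot
print(bot.get_obs()['q'])"
```

```text
time: 29.55
ee_pos: [0.4859, 0.0592, 0.2492]
tcp_rot: [-177.2, 0.1, 50.3]
wrist_force: [0.1, -0.2, -0.1]
opening: -0.0002
grasp_force: 0.0
time: 30.55
ee_pos: [0.4859, 0.0593, 0.2491]
tcp_rot: [-177.2, 0.1, 50.4]
wrist_force: [0.3, -0.3, 0.1]
opening: 0.0002
grasp_force: 0.0
[  5.87434339  -1.06818723   4.91695047  98.02487146   1.90664741
 135.40944826]
```

```bash
python3 -m inch '[[0,2,0,0],[0,6,0,0],[0,10,0,0],[1,15,-2,0],[1,20,-4,0],[1,24,-6,0],[1,26,-8,0],[1,26.2,-8,0]]'; python3 -m inch '[[0,0,0,0],[0,0,0,0],[0,0,0,0],[0,0,0,0],[0,0,0,0],[0,0,0,0],[0,0,0,0],[0,0,0,0]]'; python3 - <<'E'
from h import *
np.set_printoptions(precision=4,suppress=True)
o=bot.get_obs();c=bot.camera('wrist');save(c,'w6')
print(o['ee_pos'],o['tcp_rot'])
k=bot.landmark_of('hold_top',c)[:1];print(k)
if k:
  for z in(.034,.04,.05): print(wz(c,o,k[0]['point'],z))
h=cv2.cvtColor(c['img'],cv2.COLOR_RGB2HSV);m=((h[...,1]>170)&((h[...,0]<8)|(h[...,0]>172))&(h[...,2]>60)).astype(np.uint8)
n,l,st,ce=cv2.connectedComponentsWithStats(m)
for i in range(1,n):
  if st[i,4]>60: print(st[i],ce[i],wz(c,o,ce[i],.04))
E
```

```text
time: 31.55
ee_pos: [0.4951, 0.3215, 0.1671]
tcp_rot: [-177.2, 0.3, 50.5]
wrist_force: [-0.0, 0.2, 0.2]
opening: 0.0001
grasp_force: 0.0
time: 32.55
ee_pos: [0.4959, 0.3213, 0.1691]
tcp_rot: [-177.2, 0.1, 50.4]
wrist_force: [-0.1, -1.1, -0.1]
opening: 0.0003
grasp_force: 0.0
[0.4959 0.3213 0.1691] [-177.2121    0.1155   50.4366]
[{'point': [329.7, 191.5], 'score': 0.61}]
[0.4945 0.3192 0.034 ]
[0.4958 0.3206 0.04  ]
[0.4979 0.3228 0.05  ]
[314 172  32  33 827] [329.318  188.1185] [0.4975 0.3232 0.04  ]
[592 335  25  30 365] [603.7534 349.7041] [ 0.6999 -0.2182  0.04  ]
```

View pics/w6.png

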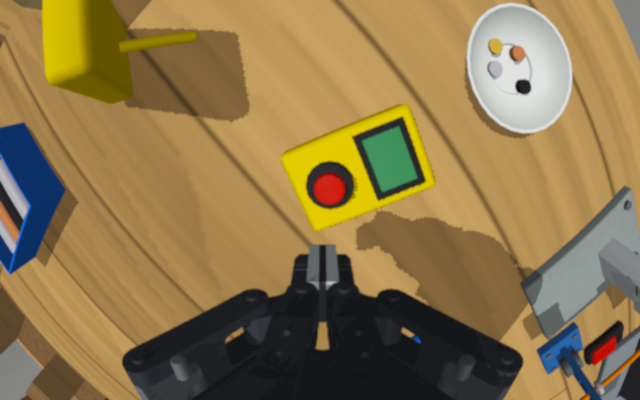

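```bash
python3 -m inch '[[0,0,-2,0],[0,0,-4,0],[0,0,-6,0],[0,0,-8,0],[0,0,-9.5,0],[0,0,-10.5,0],[0,0,-10.9,0],[0,0,-11,0]]'; python3 -m inch '[[0,0,-0.1,0],[0,0,-0.2,0],[0,0,-0.3,0],[0,0,-0.4,0],[0,0,-0.5,0],[0,0,-0.5,0],[0,0,-0.5,0],[0,0,-0.5,0]]'
```

```text
time: 33.65
ee_pos: [0.496, 0.3213, 0.0594]
tcp_rot: [-177.2, 0.1, 50.4]
wrist_force: [-0.7, 0.7, 0.8]
opening: 0.0001
grasp_force: 0.0
time: 34.65
ee_pos: [0.496, 0.3213, 0.0543]
tcp_rot: [-177.2, 0.1, 50.4]
wrist_force: [0.6, 0.4, 2.9]
opening: 0.0002
grasp_force: 1.2
```

```bash
python3 -m inch '[[0,0,-0.1,0],[0,0,-0.2,0],[0,0,-0.3,0],[0,0,-0.3,0],[0,0,-0.3,0],[0,0,-0.3,0],[0,0,-0.3,0],[0,0,-0.3,0]]'; python3 f.py 8
```

```text
time: 35.65
ee_pos: [0.496, 0.3213, 0.0512]
tcp_rot: [-177.2, 0.1, 50.4]
wrist_force: [1.3, 0.2, 4.7]
opening: 0.0006
grasp_force: 2.1
F [1.507 0.404 4.286] std [0.37 0.74 0.37] p [0.4959 0.3213 0.0512] 36.05 grip 2.1246071811765432
```

Not yet bottomed; press a little further.

```bash
python3 -m inch '[[0,0,-0.1,0],[0,0,-0.2,0],[0,0,-0.3,0],[0,0,-0.4,0],[0,0,-0.4,0],[0,0,-0.4,0],[0,0,-0.4,0],[0,0,-0.4,0]]'; python3 f.py 6
```

```text
time: 37.05
ee_pos: [0.4961, 0.3213, 0.0498]
tcp_rot: [-177.3, 0.0, 50.4]
wrist_force: [-5.7, -4.0, 23.3]
opening: -0.0005
grasp_force: 11.5
F [-4.583 -4.265 23.007] std [0.45 0.5  0.45] p [0.4962 0.3213 0.0498] 37.35 grip 11.533358168853738
```

Bottomed out (23 N). Release.

```bash
python3 -m inch '[[0,0,0.3,0],[0,0,0.8,0],[0,0,1.5,0],[0,0,3,0],[0,0,5,0],[0,0,8,0],[0,0,10,0],[0,0,11,0]]'; python3 -m inch '[[0,0,0,0],[0,0,0,0],[0,0,0,0],[0,0,0,0],[0,0,0,0],[0,0,0,0],[0,0,0,0],[0,0,0,0]]'; python3 - <<'E'
from h import *
s=bot.camera('scene')
im=cv2.resize(s['img'][130:330,170:490],(800,500),interpolation=cv2.INTER_CUBIC)
cv2.imwrite('pics/m7.png',np.ascontiguousarray(im[...,::-1]))
E
```

```text
time: 38.35
ee_pos: [0.4961, 0.3214, 0.1588]
tcp_rot: [-177.2, 0.0, 50.4]
wrist_force: [0.0, -0.3, 0.3]
opening: 0.0002
grasp_force: 0.0
time: 39.35
ee_pos: [0.4959, 0.3212, 0.1572]
tcp_rot: [-177.2, 0.1, 50.4]
wrist_force: [0.3, -0.8, 0.0]
opening: -0.0002
grasp_force: 0.0
```

View pics/m7.png

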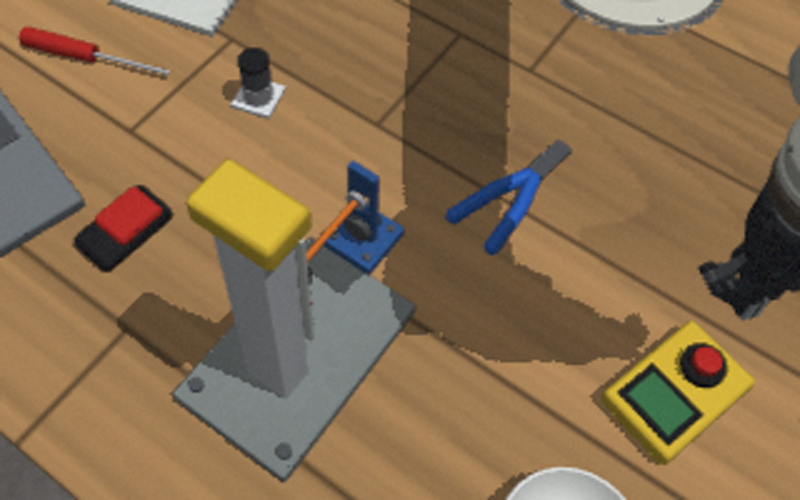

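The bracket hangs upright on the hook at about (360,205), the button at (707,362) is up again, and the robot is clear of everything.

```bash
python3 -c "
from workcell import bot
print(bot.job_done())"
```

```text
the job is handed in; nothing more can be done
None
```

The bracket hangs upright and still on the scale's hook, the hold button was pressed fully down (23 N at the stop) and has sprung back up, and the job is handed in; no verdict was returned.

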